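# Seat an offcut in the drilling jig and snap the toggle clamp shut

## Robot

A 7-joint arm with a two-finger parallel gripper is mounted at the origin on a cart in front of the work surface, level with it; the furniture and walls round the work are solid. World frame = base frame: x ahead of the robot, y to its left, z up, the work surface at z = 0. Lengths are in mm, angles in rad, forces in N, time in s.
With the tool pointing down it reaches from about 425 to 1025 mm from the base axis. Payload 9.4 kg.
Tool frame: the origin (TCP) lies at the very end of the fingers, on their centre line; the grasp point (between the pads) lies grip_depth behind it (grip_depth is the distance from the TCP to the grasp point, in mm); x points along the fingers, y is the direction in which the jaws open and shut, and the axes are right-handed (so a half turn about x gives the same grasp; the last joint's range is limited). The gripper opens to 85 mm and grips with 20 to 120 N. Pads are 22 mm wide; open, the fingers measure 114 mm over their backs; the gripper's body (76 mm by 85 mm) begins 54 mm behind the grasp point. The pads swing forward as they close: fully open they stand 13 mm farther back than shut.
Start: joints at [1.087, 0.599, -0.003, 1.599, 0.002, 0.943, -0.08], TCP at [286.853, -665.837, 231.275] pointing down, gripper open.
Joint ranges: [-2.57, 2.57], [-0.35, 1.97], [-1.29, 1.29], [0.11, 2.56], [-1.05, 4.19], [0.11, 1.86], [-2.63, 2.63]. Speed limits (rad/s): [2.22, 2.22, 3.01, 3.01, 3.14, 3.14, 3.14].

## Interface

Orientations are given as [roll, pitch, yaw] about the fixed x, y, z axes, in that order (R = Rz(yaw) Ry(pitch) Rx(roll)).
In Python, from station import * gives the robot as it stands. Calls block until the motion is done:
- move_to(position, orientation): joint-space move of the TCP to a pose.
- move_l(position, rot=None, rate=150, f_stop=None): straight line of the TCP; rot=None keeps the orientation; rate is the mean speed in mm/s. With f_stop (N) it stops when the force on the tool has changed by that much, and returns True; else False.
- move_joints(angles): joint-space move.
- open_jaws() and clamp(effort=None): open the fingers fully, or close them until they stop; effort is the grip in N (None keeps the last).
- hold(seconds).
- ik(position, orientation): joint angles nearest the present ones, or None.
- get_state(): the state.
- grab_frame(name): name is "side" or "top" or "wrist"; returns the picture (420x560x3 uint8, blue, green, red); there is no depth.
- camera_info(name): a dict with "vfov" (degrees; the focal length in pixels is half the picture's height over the tangent of half this angle, whatever the lens; pixels are square), "cx", "cy" (the principal point, pixels), "R" (3x3) and "t" (3): a world point X has camera coordinates R X + t. Camera axes: x right, y down, z forward; pixel columns grow to the right and rows downward; lengths in mm; the calibration is good to about 2 mm. A picture is of the moment at which its call begins: read the wrist's pose just before it. camera_info takes no time and is no camera call; for the wrist camera it gives the pose at the moment of the call.
A pose or a line that the arm cannot do raises PlanningError and nothing moves.
- sign_off(): hands the job in, once; it reports no verdict.
The state is a dict: "t": time; "joints": joint angles; "joint_velocities": joint speeds; "effort": joint torques, N m; "tool_pos": TCP position; "tcp_rot": TCP orientation; "contact_force": force on the tool from outside, world axes, zero at the start; "ft_torque": the same for the moment, N m; "finger_gap": finger opening in mm.
Only numpy, scipy, OpenCV 4.12 (cv2) and the standard library are available. Lean on these libraries where they do the work, as an engineer would, in place of code of your own. Each camera call takes 0.05 s, during which the arm holds its last target.

## Task

Get the pine offcut ready for drilling in the plywood jig, using only the fingertips or the outside of the fingers: first push it sideways across the board until its long side is flush along the long wooden fence, then push the clamp's standing lever over past the upright so that it snaps forward and its plunger drives the offcut home against the end stop. Do not grasp, lift or tip the offcut, and leave the spare offcut, the tin and the scriber where they are.

Things in the scene. Friction and masses are not known exactly. Their poses are not given: they have to be found in the camera images.
- jig: Fixed drilling jig, a plywood board 165 x 330 x 18 mm. Origin on the bench top; board spans x -90..+75, y -155..+175 mm in the jig's frame, top at z = 18. Axes: x across the board from its open side (nearer the robot) to the long fence, y along it from the end stop to the clamp, z up. Yawed up to 0.3 rad from the robot's axes. A steel push-pull toggle clamp is screwed on at x = 22, y 56..138.
- fence (a point): Long wooden fence on the board, 22 mm high, running along the jig's y from -145 to +25 mm. The point is the middle of the foot of its inner face (jig x = 45, y = -60, z = 18 mm), which faces the jig's -x; axes as the jig's.
- end_stop (a point): Wooden end stop on the board, 22 mm high, running along the jig's x from -43 to +45 mm. The point is the middle of the foot of its inner face (jig x = 1, y = -130, z = 18 mm), which faces the jig's +y; axes as the jig's.
- workpiece: Loose pine offcut, 46 (its x) x 120 (its y) x 30 mm, about 0.12 kg, lying flat on the board between end stop and plunger, 15 to 35 mm short of the fence and up to 0.2 rad askew. Origin at the centre of its underside. Seated in the corner, its origin is at x = 22, y = -70, z = 18 mm in the jig's frame. It slides easily (under 2 N).
- clamp_lever (a joint): Lever angle, rad. 0: stable open, leaning 0.55 rad from the vertical to the jig's +y (away from the offcut), plunger back. 1.10: stable shut, leaning as far to -y, plunger out 35 mm. A spring throws it from the upright (0.55) to the nearer end. Breaking out of open takes 4 to 15 N at its end, toward the jig's -y; well past the upright it snaps shut by itself.
- lever_pivot (a point): Hinge axis of the lever (fixed to the jig, axis along the jig's x), at x = 22, y = 100, z = 60 mm in the jig's frame; its axes are the jig's axes.
- lever_tip (a point): Free end of the lever, 100 mm from the hinge axis. The lever is a steel bar 12 mm wide with a round black grip 18 mm thick over its outer 65 mm. Open, the end is 52 mm beyond the pivot in the jig's +y and 145 mm above the bench.
- clamp_pad: Round rubber pad 20 mm across on the plunger's end; origin at the centre of its front face, which looks to the jig's -y. Open, its face is at y = 22 mm in the jig's frame; it moves 35 mm to -y as the clamp shuts, and is sprung, giving up to 8 mm at about 1 N a mm.
- screen_end (a point): Top corner, nearest the robot, of a fixed upright wire-mesh screen panel on the bench, to the right of the jig, 255 mm high. From here the panel runs 300 mm straight away from the robot (world +x) and there joins a second panel of the same height that runs 300 mm to the left (world +y), behind the work. Solid: pass over or round it.
- spare_offcut: Loose beech offcut, 60 x 85 x 24 mm, on the bench beyond the fence; a bystander. Origin at the centre of its underside.
- tin: Loose round open tin with screws, 73 mm across, 54 mm high, on the bench beyond the clamp; a bystander. Origin at the centre of its underside.
- scriber: Loose thin steel scriber, 150 mm long (its y), 8 mm thick, on the bench on the robot's side of the board; a bystander. Origin at the centre of its underside.
Things that resemble listed ones, but are neither listed nor needed, are in the scene too. Leave any purple or red look-alike of the workpiece alone.

How it is judged:
By the outcome, as a careful person would: the job done as asked, in the order asked, and still so for the second after the job is handed in, with the robot touching nothing.
It also fails if it takes over 54 s, if anything falls off the work surface, if the arm or the gripper's body presses on something with over 40 N, if the wrist force passes 120 N, or if a joint passes its speed limit or range.

## Working session

There is one attempt and no reset: what is moved stays moved. The work goes in short steps, each a Python script; the robot and the scene stay as the last script left them, time stands still between calls to the robot, and variables do not carry over. Pictures are saved under pics/ and viewed, and the job is handed in when it is done.

```bash
mkdir -p pics; ls; python3 - <<'E'
from station import *
import cv2
for n in ("side","top","wrist"):
    cv2.imwrite(f"pics/{n}0.png",grab_frame(n)); c=camera_info(n); print(n,c)
s=get_state();print(s['t'],s['tool_pos'],s['tcp_rot'],s['finger_gap'])
E
```

```text
pics
side {'vfov': 53.73964955122125, 'cx': 277.7686070708023, 'cy': 212.56665829610813, 'R': array([[-0.86735775, -0.49736431,  0.0178685 ],
       [-0.34052609,  0.56689745, -0.75011283],
       [ 0.36294974, -0.65670086, -0.66106842]]), 't': array([ 464.90104426,  342.30088147, 1070.19367204])}
top {'vfov': 45.040682703002716, 'cx': 271.382858693437, 'cy': 219.6336674269394, 'R': array([[ 0.02137968, -0.99941386,  0.02673659],
       [-0.9875773 , -0.02527542, -0.15508784],
       [ 0.15567272, -0.02308873, -0.98753882]]), 't': array([ -49.85193373,  583.83327015, 1251.87624742])}
wrist {'vfov': 68.54519709762513, 'cx': 275.6249814377665, 'cy': 204.12810269915687, 'R': array([[ 3.95836177e-01, -9.18320818e-01, -7.72363007e-04],
       [-8.71105280e-01, -3.75750178e-01,  3.16207835e-01],
       [-2.90670454e-01, -1.24493691e-01, -9.48689627e-01]]), 't': array([-723.75693676,  -41.32883639,  380.47310912])}
0.15 [ 286.70493656 -665.51502141  230.59359517] [-1.46100113  1.56957229  2.08739654] 85.23030466664619
```

View pics/top0.png

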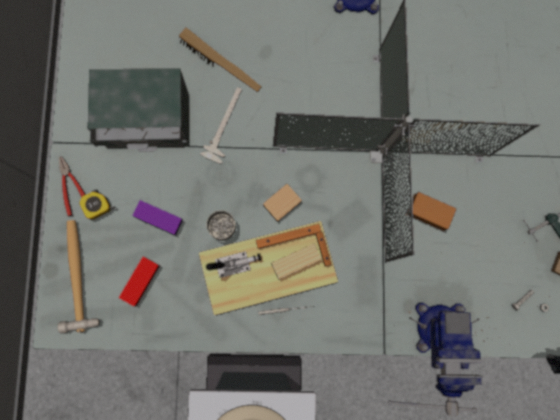

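View pics/side0.png

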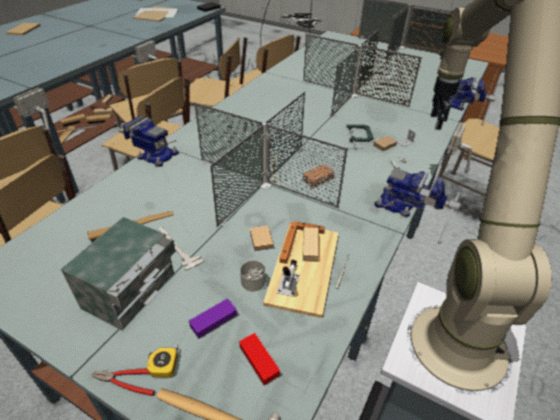

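```bash
python3 - <<'E'
import cv2
a=cv2.imread('pics/top0.png')[205:330,180:350];cv2.imwrite('pics/top0z.png',cv2.resize(a,None,fx=4.6,fy=4.6,interpolation=cv2.INTER_CUBIC))
a=cv2.imread('pics/side0.png')[205:325,225:365];cv2.imwrite('pics/side0z.png',cv2.resize(a,None,fx=5,fy=5,interpolation=cv2.INTER_CUBIC))
E
```

```text
(no output)
```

View pics/top0z.png

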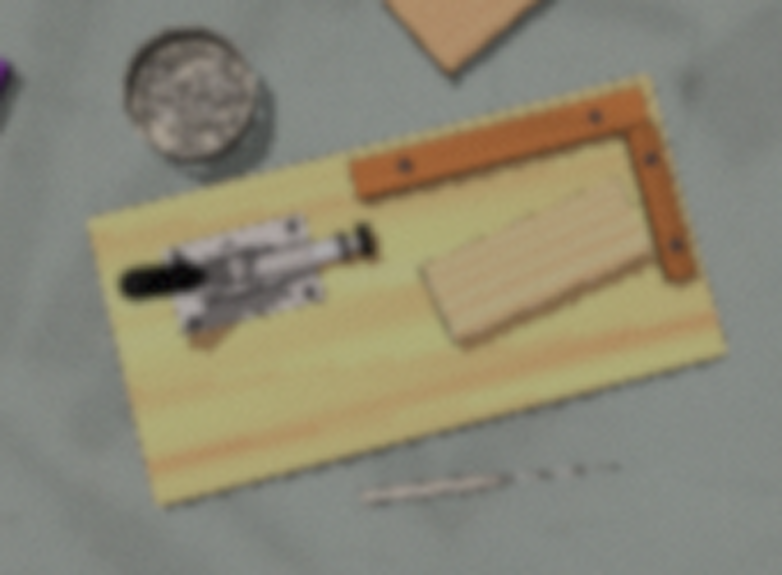

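View pics/side0z.png

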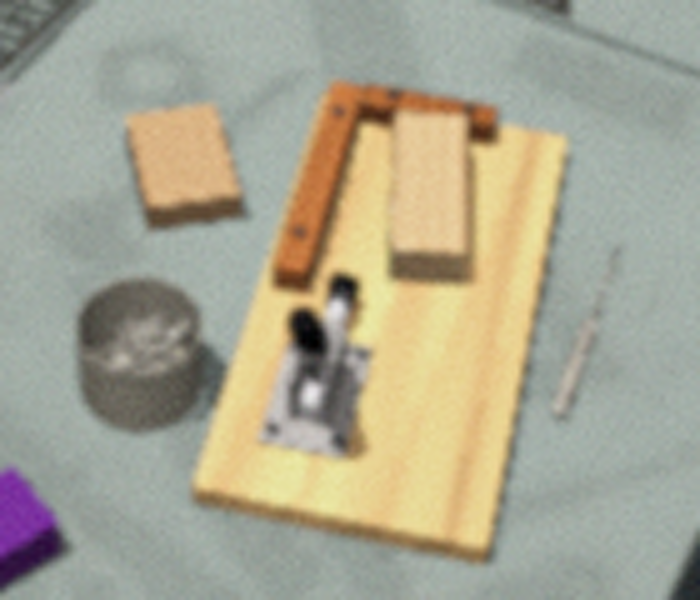

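View pics/wrist0.png

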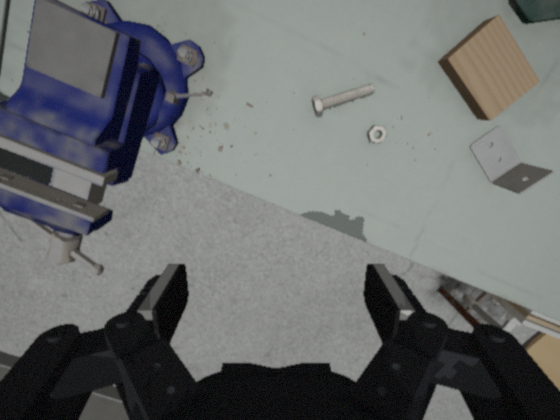

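```bash
cat > h.py <<'E'
import numpy as np, cv2
def ray(c,uv,H=420):
    f=H/2/np.tan(np.radians(c['vfov'])/2)
    R=np.array(c['R']);t=np.array(c['t'])
    d=R.T@np.array([(uv[0]-c['cx'])/f,(uv[1]-c['cy'])/f,1.]); return -R.T@t,d
def onz(c,uv,z):
    o,d=ray(c,uv); return o+d*(z-o[2])/d[2]
def proj(c,X):
    f=210/np.tan(np.radians(c['vfov'])/2); p=np.array(c['R'])@np.array(X,float)+c['t']; return np.array([c['cx']+f*p[0]/p[2],c['cy']+f*p[1]/p[2]])
def tri(c1,u1,c2,u2):
    o,d=ray(c1,u1);p,e=ray(c2,u2)
    s=np.linalg.lstsq(np.c_[d,-e],p-o,rcond=None)[0]; a=o+d*s[0];b=p+e*s[1]; return (a+b)/2,np.linalg.norm(a-b)
JIG=np.array([[-90,175],[75,175],[75,-155],[-90,-155]],float)
def fit2(P,Q):
    p=P.mean(0);q=Q.mean(0);A=(P-p);B=(Q-q)
    th=np.arctan2((A[:,0]*B[:,1]-A[:,1]*B[:,0]).sum(),(A*B).sum())
    R=np.array([[np.cos(th),-np.sin(th)],[np.sin(th),np.cos(th)]]); t=q-R@p
    return th,t,Q-(P@R.T+t)
E
python3 - <<'E'
from station import *
from h import *
c=camera_info('top'); s=camera_info('side')
z=lambda a:np.array(a)/4.6+[180,205]
zs=lambda a:np.array(a)/5+[225,205]
T=[(160,505),(90,218),(648,75),(725,352)]
Q=np.array([onz(c,z(u),18)[:2] for u in T]);print(Q.round(1));th,t,r=fit2(JIG,Q);print('top',th,t,r.round(1))
S=[(490,548),(197,490),(335,85),(565,138)]
Q=np.array([onz(s,zs(u),18)[:2] for u in S]);print(Q.round(1));print('side',fit2(JIG,Q))
R=np.array([[np.cos(th),-np.sin(th)],[np.sin(th),np.cos(th)]])
W=[(422,268),(612,180),(650,262),(465,347)]
w=np.array([onz(c,z(u),48)[:2] for u in W]);print('wp jig',((w-t)@R).round(1))
print('fence',[(R.T@(onz(c,z(u),40)[:2]-t)).round(1) for u in [(362,200),(352,162),(690,282)]])
print('lever tip', (R.T@(onz(c,z((125,283)),145)[:2]-t)).round(1))
print('screen', onz(c,(412,253),255), tri(c,(412,253),s,(344,152)), tri(c,(407,120),s,(265,122)))
print('screen foot', onz(c,(386,262),0),onz(c,(384,160),0))
E
```

```text
[[ 341.3  101.6]
 [ 498.9  146.9]
 [ 588.2 -166.8]
 [ 432.1 -211.1]]
top 0.2796140437957481 [475.10395587 -39.88438954] [[ 1.  -1.9]
 [ 0.  -2.1]
 [-1.8  1.4]
 [ 0.8  2.6]]
[[ 336.4  104.8]
 [ 491.2  152.5]
 [ 581.9 -174.9]
 [ 429.  -207.2]]
side (np.float64(0.27431322064834585), array([469.54651675, -38.80808014]), array([[ 0.91390404, -0.47840118],
       [-3.13364978,  2.49642828],
       [-1.8693405 , -7.20802265],
       [ 4.08908625,  5.18999555]]))
wp jig [[  -1.8    1. ]
 [  18.6 -113.1]
 [ -30.5 -121.3]
 [ -49.4  -10.7]]
fence [array([43.5, 23.3]), array([65.5, 23.3]), array([ -46.4, -140.9])]
lever tip [ 23.1 152.5]
screen [ 487.38519481 -333.66672832  255.        ] (array([ 491.0646317 , -339.86396892,  232.98241682]), np.float64(3.2387569341043934)) (array([ 780.58496843, -327.54713159,  261.54606275]), np.float64(3.2218857388198208))
screen foot [ 486.80409095 -341.88419867    0.        ] [ 764.26013861 -340.27316321    0.        ]
```

Candidates: the pine offcut at top (297,262) lies on the board inside the fence and stop. The others are the beech spare (282,203) off the board, the brown block (433,211) behind the screen, and the purple (158,218) and red (139,281) look-alikes. I choose (297,262). The zoomed crop confirms it: pale pine, about 50x117 mm, between the stop and the plunger. The jig fit residual is under 3 mm.

```bash
cat >> h.py <<'E'
from scipy.spatial.transform import Rotation as Ro
def down(yaw):  # jaw axis at world angle yaw
    X=np.array([0,0,-1.]);Y=np.array([np.cos(yaw),np.sin(yaw),0]);return Ro.from_matrix(np.c_[X,Y,np.cross(X,Y)]).as_euler('xyz')
class J:
    def __init__(s,th,t): s.th=th;s.t=np.array(t);s.R=np.array([[np.cos(th),-np.sin(th)],[np.sin(th),np.cos(th)]])
    def w(s,x,y,z): p=s.R@[x,y]+s.t; return [p[0],p[1],z]
    def j(s,p): return s.R.T@(np.array(p)[:2]-s.t)
E
python3 - <<'E'
from station import *
from h import *
th=.2796
s=get_state(); p=s['tool_pos']
print(Ro.from_euler('xyz',s['tcp_rot']).as_matrix().round(2))
q0=np.array(s['joints'])
move_l([p[0],p[1],430],rate=250)
best=None
for k in (1,-1):
    q=ik([480,-90,420],down(th+k*np.pi/2)); print(k,None if q is None else np.round(q,2))
    if q is not None and (best is None or abs(q[6])<abs(best[1][6])): best=(k,q)
print(best[0]); move_joints(best[1]); clamp(20)
s=get_state();c=camera_info('wrist');cv2.imwrite('pics/w1.png',grab_frame('wrist'));print(s['t'],s['tool_pos'],s['finger_gap'],s['contact_force'])
import pickle;pickle.dump(c,open('w1.pkl','wb'))
E
```

```text
[[-0.    0.4  -0.92]
 [ 0.   -0.92 -0.4 ]
 [-1.   -0.    0.  ]]
1 [ 0.73  0.19 -0.79  1.83  0.15  1.18  1.75]
-1 [ 0.37  0.14 -0.35  1.85  0.05  1.16 -1.29]
-1
4.0333 [480.0047905  -89.97440756 420.02067386] 0.010545752968180949 [ 0.25989712 -0.01498766 -0.23295194]<sys>:0: UserWarning: Gimbal lock detected. Setting third angle to zero since it is not possible to uniquely determine all angles.
```

View pics/w1.png

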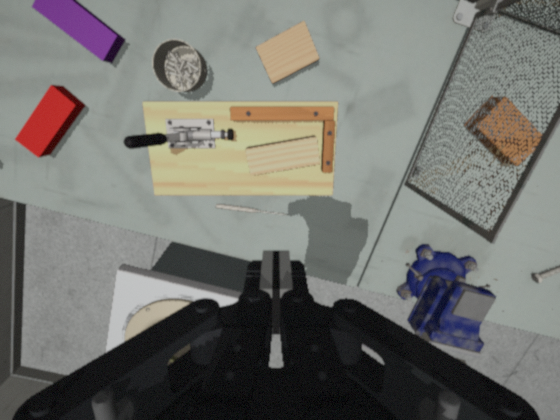

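```bash
python3 - <<'E'
import cv2
a=cv2.imread('pics/w1.png')[85:215,120:350];cv2.imwrite('pics/w1z.png',cv2.resize(a,None,fx=3.4,fy=3.4,interpolation=cv2.INTER_CUBIC))
E
```

```text
(no output)
```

View pics/w1z.png

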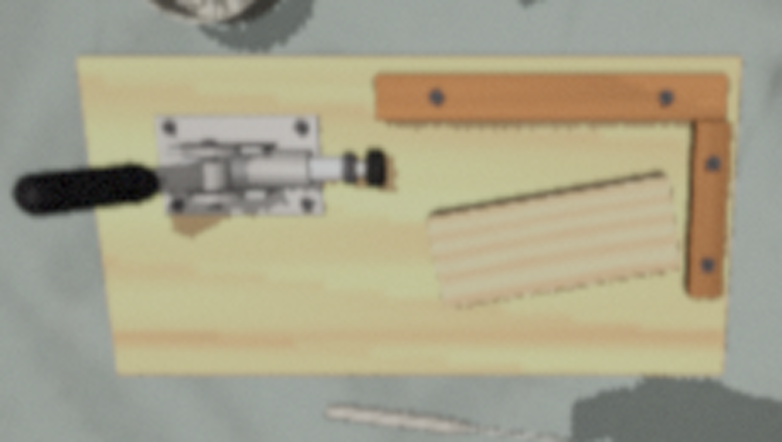

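```bash
python3 - <<'E'
from h import *
import pickle
c=pickle.load(open('w1.pkl','rb'))
z=lambda a:np.array(a)/3.4+[120,85]
T=[(117,374),(78,56),(742,57),(724,374)]
Q=np.array([onz(c,z(u),18)[:2] for u in T]);th,t,r=fit2(JIG,Q);print(th,t,r.round(1))
j=J(th,t)
for n,u,h in [('fence r/l',(376,122),40),('stop inner',(687,298),40),('wp',(430,213),48),('wp',(663,172),48),('wp',(683,270),48),('wp',(452,307),48),('tip',(15,195),143),('scriber',(328,410),4),('scr mid',(470,425),4),('tin edge',(250,48),0)]: print(n,j.j(onz(c,z(u),h)).round(1))
E
```

```text
0.27891585493957344 [472.75140679 -40.70151534] [[ 0.7 -0.1]
 [-0.3 -1.4]
 [-1.1  0.9]
 [ 0.7  0.5]]
fence r/l [44.3 25.1]
stop inner [ -42.2 -129.2]
wp [ 1.8 -0.4]
wp [  21.5 -113.4]
wp [ -26.2 -125.3]
wp [-45.1 -10.1]
tip [ 22.2 154.8]
scriber [-114.7   64.3]
scr mid [-123.6  -15.5]
tin edge [78.3 93.2]
```

```bash
cat >> h.py <<'E'
jg=J(0.279,[472.75,-40.7])
E
python3 - <<'E' 2>/dev/null
from station import *
from h import *
o=down(.279-np.pi/2)
move_to(jg.w(-66,-66,110),o)
print(move_l(jg.w(-66,-66,26),rate=120,f_stop=8))
print(move_l(jg.w(-52,-66,26),rate=60,f_stop=8))
print(move_l(jg.w(2,-66,26),rate=35,f_stop=8))
s=get_state();print(s['t'],jg.j(s['tool_pos']),s['tool_pos'][2],s['contact_force'])
c=camera_info('wrist');cv2.imwrite('pics/w2.png',grab_frame('wrist'));cv2.imwrite('pics/t2.png',cv2.resize(grab_frame('top')[205:330,180:350],None,fx=4.6,fy=4.6,interpolation=cv2.INTER_CUBIC))
E
```

```text
False
False
True
7.6167 [-11.53288863 -65.68384308] 25.652905612746896 [-0.37514626  0.20137206 -1.28549787]
```

View pics/w2.png

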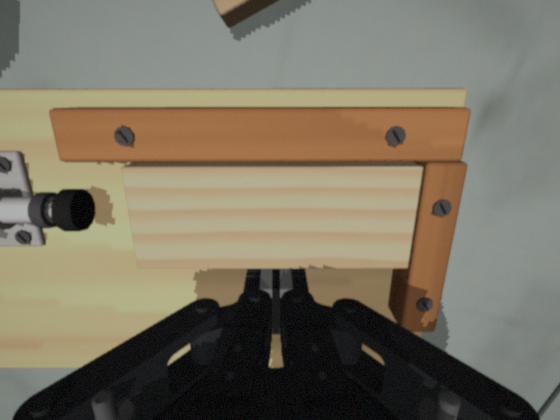

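```bash
python3 - <<'E' 2>/dev/null
from station import *
from h import *
c=camera_info('wrist')
for n,u,h in [('wpL',(124,167),48),('wpR',(421,165),48),('nearL',(138,268),48),('nearR',(408,268),48),('fenceL',(60,161),40),('fenceR',(424,161),40),('stop',(424,165),40)]: print(n,jg.j(onz(c,u,h)).round(1))
E
```

```text
wpL [45. -5.]
wpR [  45.8 -122.3]
nearL [-0.3 -4.1]
nearR [  -0.3 -123.5]
fenceL [45.8 25.4]
fenceR [  45.9 -127.1]
stop [  44.2 -127.4]
```

```bash
python3 - <<'E'
import cv2
a=cv2.imread('pics/w2.png')[145:185,110:440]
cv2.imwrite('pics/w2z.png',cv2.resize(a,None,fx=2.4,fy=6,interpolation=cv2.INTER_CUBIC))
E
```

```text
(no output)
```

View pics/w2z.png

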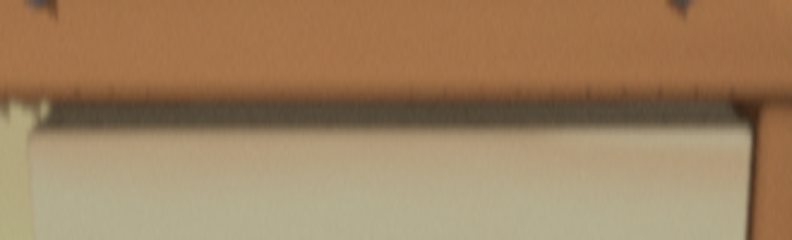

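Both far edges lie at jig x ≈ 45 to 46, so the offcut is flush within error. I'll confirm it by gently nudging each end.

```bash
python3 - <<'E' 2>/dev/null
from station import *
from h import *
for y in (-95,-35):
    move_l(jg.w(-18,jg.j(get_state()['tool_pos'])[1],26),rate=60)
    move_l(jg.w(-18,y,26),rate=120)
    r=move_l(jg.w(0,y,26),rate=25,f_stop=7)
    s=get_state();print(r,s['t'],jg.j(s['tool_pos']).round(2),s['contact_force'].round(1))
move_l(jg.w(-40,-35,26),rate=100)
move_l(jg.w(-40,-35,110),rate=200)
c=camera_info('wrist');cv2.imwrite('pics/w3.png',grab_frame('wrist'))
import pickle;pickle.dump(c,open('w3.pkl','wb'));print(get_state()['t'])
E
```

```text
True 8.7833 [-11.53 -94.25] [-0.2 -0.4  1. ]
True 10.1 [-11.66 -35.53] [-0.4  0.4  0. ]
11.15
```

View pics/w3.png

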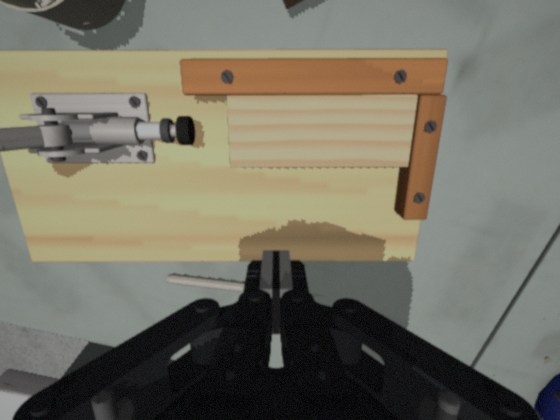

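The offcut is flush: in w3 its far edge runs along the fence, from (228,95) to (415,95), and both end nudges stopped at x ≈ -11.6. Next is the lever.

```bash
python3 - <<'E' 2>/dev/null
from station import *
from h import *
move_l(jg.w(-40,-35,260),rate=250)
best=None
for yaw in (.279,.279+np.pi):
    q=ik(jg.w(22,192,260),down(yaw)); print(None if q is None else np.round(q,2))
    if q is not None and (best is None or np.abs(q-np.array(get_state()['joints'])).max()<best[0]): best=(np.abs(q-np.array(get_state()['joints'])).max(),q)
move_joints(best[1])
print(move_l(jg.w(22,192,122),rate=150,f_stop=10))
s=get_state();print(s['t'],jg.j(s['tool_pos']).round(1),s['contact_force'].round(1))
for y in (155,135,118,105,95,85):
    r=move_l(jg.w(22,y,122),rate=60,f_stop=35)
    s=get_state();print(r,s['t'],jg.j(s['tool_pos']).round(1),s['contact_force'].round(1))
    if r: break
cv2.imwrite('pics/s4.png',cv2.resize(grab_frame('side')[175:325,205:385],None,fx=4,fy=4,interpolation=cv2.INTER_CUBIC))
E
```

```text
[ 0.17  0.34 -0.79  2.11  0.33  0.82 -0.54]
[ 0.36  0.43 -1.09  2.1   0.49  0.9   2.41]
False
13.9 [ 22.3 191.9] [-0.8 -0.4 -0.1]
False 14.6667 [ 22.3 154.8] [ 1.4  2.  -1.5]
False 15.15 [ 21.5 134.5] [-0.9  1.3 -1.1]
False 15.5833 [ 21.8 117.3] [-0.3 -0.1  0.5]
False 15.95 [ 21.9 104.5] [-0.5 -0.2 -0.4]
False 16.2667 [21.9 94.5] [-0.3 -0.4 -0.5]
False 16.5833 [22.  84.5] [-0.1  0.4  0.1]
```

View pics/s4.png

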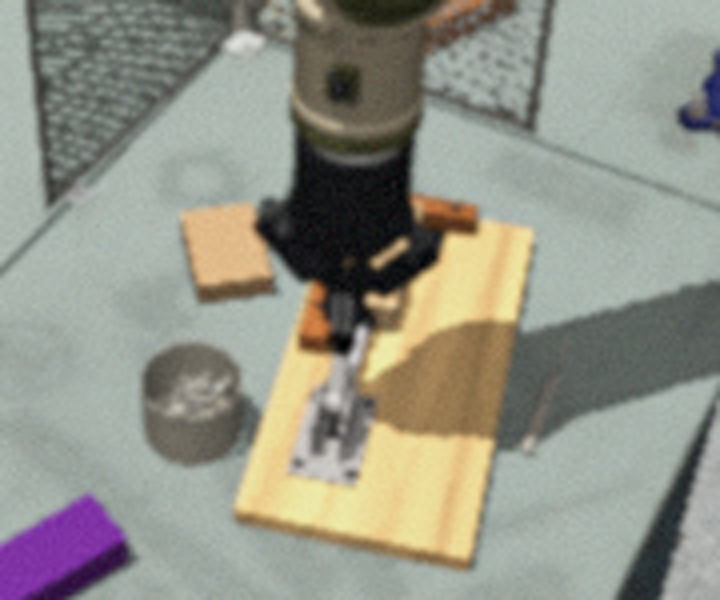

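```bash
python3 - <<'E' 2>/dev/null
from station import *
from h import *
o=get_state()['tcp_rot']
move_l(jg.w(22,125,122),rate=200)
move_l(jg.w(22,125,300),rate=250)
move_to(jg.w(-60,-35,380),down(.279-np.pi/2))
c=camera_info('wrist');cv2.imwrite('pics/w5.png',grab_frame('wrist'))
import pickle;pickle.dump(c,open('w5.pkl','wb'))
cv2.imwrite('pics/s5.png',cv2.resize(grab_frame('side')[175:325,205:385],None,fx=4,fy=4,interpolation=cv2.INTER_CUBIC))
cv2.imwrite('pics/t5.png',cv2.resize(grab_frame('top')[180:330,160:360],None,fx=4,fy=4,interpolation=cv2.INTER_CUBIC))
print(get_state()['t'])
a=cv2.imread('pics/w5.png')[80:220,110:360];cv2.imwrite('pics/w5z.png',cv2.resize(a,None,fx=3.2,fy=3.2,interpolation=cv2.INTER_CUBIC))
E
```

```text
18.8917
```

View pics/w5z.png

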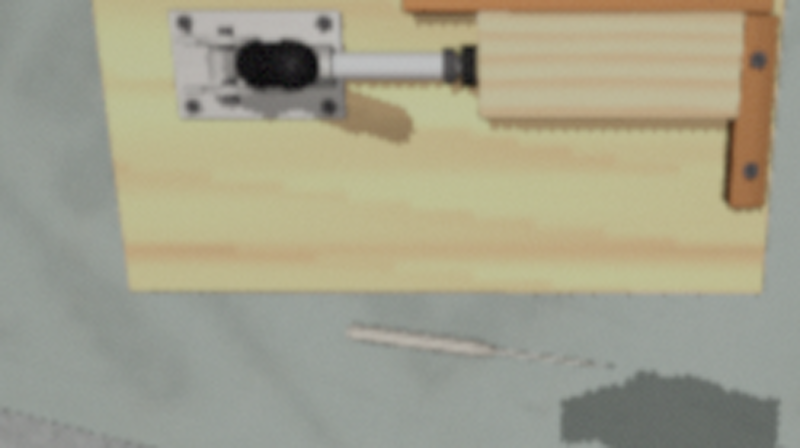

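View pics/s5.png

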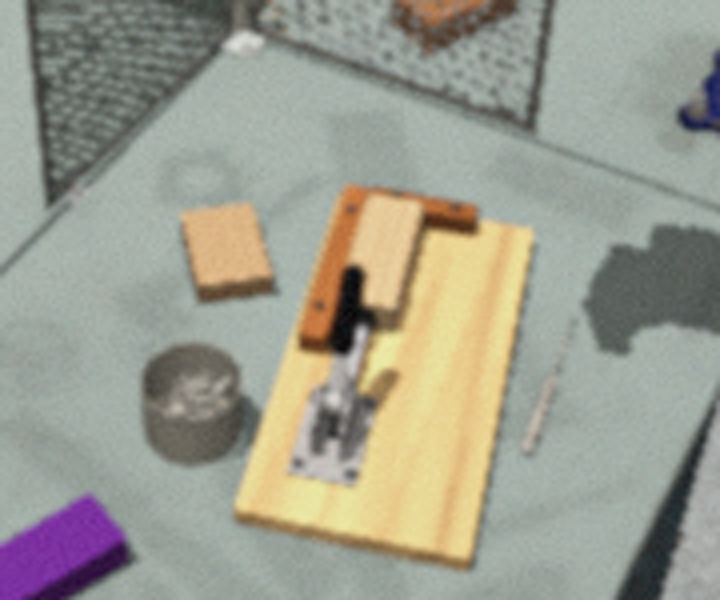

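View pics/t5.png

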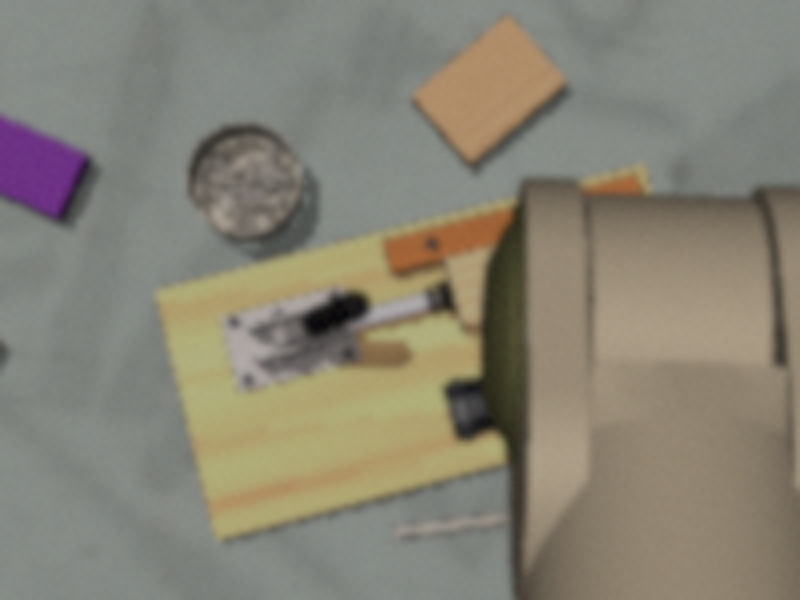

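```bash
python3 - <<'E' 2>/dev/null
from h import *
import pickle
c=pickle.load(open('w5.pkl','rb'))
z=lambda a:np.array(a)/3.2+[110,80]
for n,u,h in [('wpFL',(478,11),48),('wpFR',(744,11),48),('wpNR',(738,118),48),('wpNL',(481,117),48),('fenceL',(404,11),40),('stop end',(727,207),40),('stop near wp',(737,122),40),('pad top',(476,65),45)]: print(n,jg.j(onz(c,z(u),h)).round(1))
a=cv2.imread('pics/w5.png')[70:160,230:370];cv2.imwrite('pics/w5y.png',cv2.resize(a,None,fx=5.5,fy=5.5,interpolation=cv2.INTER_CUBIC))
E
```

```text
wpFL [45.2 -9.6]
wpFR [  45.7 -128.7]
wpNR [  -0.5 -129.3]
wpNL [ -0.5 -10.4]
fenceL [45.4 24.5]
stop end [ -42.3 -128.5]
stop near wp [  -2.7 -130.6]
pad top [22.3 -8.2]
```

View pics/w5y.png

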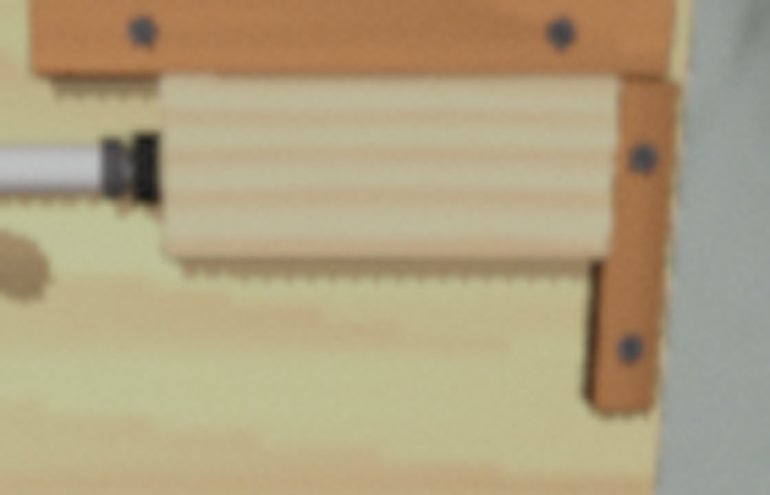

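The offcut is seated in the corner: x -0.5 to 45.5, y -129 to -10. The pad is on its end, the lever is shut and the arm is clear, so I'm handing in.

```bash
python3 -c "
from station import *
hold(0.3); print(sign_off())"
```

```text
the job is handed in; nothing more can be done
None
```

The pine offcut is seated in the jig with the clamp shut, and I handed the job in at about 19 s of the 54 s.

- **Push to the fence:** I pushed the offcut sideways with closed fingertips. I then nudged each end; both nudges stopped at the same depth within 0.1 mm, so the long side is flush.
- **Clamp:** I pushed the lever from behind, past the upright, and it snapped shut. I then backed the arm away and raised it clear.
- **Last checks:** In the final wrist picture the offcut spans jig x -0.5 to 45.5 and y -129 to -10 mm. That agrees with the seated pose to about 1 mm, roughly the limit of the camera calibration. The plunger pad sits on the end of the offcut.
- **Bystanders:** The tin, the spare offcut and the scriber look unmoved in the side and top pictures. I compared these by eye and did not measure them.

No check failed or disagreed.

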